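# Balance the couverture tin on the warmer's narrow bar, set and lock the dial

### The job

First set the closed steel tin level and square across the narrow heating bar of the warmer, gently, so that it balances there by itself; its contents are stuck off to one side, so feel where it balances, and never let it tip over. Then turn the warmer's knob until its white pointer line meets the black mark, and finally slide the fork lock fully home over the knob, leaving the tin balanced and the knob on the mark. Leave the other things on the counter where they are.

Things in the scene. Friction and masses are not known exactly. Their poses are not given: they have to be found in the camera images.
- tin: closed rectangular steel loaf tin with a flat lid, 200 long (x) x 60 wide (y) x 61 mm tall, plain sides, looks the same both ways round, about 0.6 kg. A block of chocolate is stuck unseen inside, so that its balance point lies anywhere from 45 mm one way to 45 mm the other way along x from the middle (centred in y). Origin: centre of the underside; z up.
- warmer: fixed chocolate warmer: steel base plate 210 (x) x 370 (y) x 12 mm; on its +y half the narrow heating bar, on its -y half a white control box 210 (x) x 120 (y), centred at y = -105 mm, top 75 mm above the counter, with knob and lock on top. Origin: centre of the base plate's underside; z up.
- bar_top (a point): centre of the top face of the heating bar, 60 mm above the counter; the bar's flat top is only 20 mm wide (x) and runs 90 mm along y; same axes as the warmer. The tin goes across it: tin x along warmer x (either way round), tin's middle centred in y, its balance point over the 20 mm width. Below the bar is a block 44 mm wide, up to 46 mm above the counter.
- knob_grip (a point): on the knob's vertical axis, 102 mm above the counter, 55 mm towards -x from the warmer's middle; turns with the knob but its x axis is not the bar: see knob. The black knob is a 54 mm disc with an upright bar grip 52 long x 14 thick, from 85 to 115 mm above the counter; a white line runs on top of one half of the bar, the pointer.
- knob (a joint): knob angle in rad, growing clockwise seen from above, 0 to 2.4. The pointer's direction is warmer yaw + 1.6 - value, so at 1.6 the pointer lies along the warmer's +x and meets the mark. Starts at 0.15 to 0.85. Stiff enough to stay where it is left.
- mark (a point): the black mark, a 12 mm line on top of the white control box, 40 mm from the knob's axis along warmer +x.
- lock_tab (a point): centre of the upright steel tab of the fork lock, 109 mm above the counter; the tab is 30 long (warmer x) x 12 thick (y), from 94 to 122 mm above the counter. Pinch it across y and slide it. In front of it (towards the knob, -x) the fork has two flat prongs 21 mm apart, which reach 63 mm ahead of the tab's centre and pass either side of the knob's bar.
- lock (a joint): lock slide in m, 0 open to 0.050 fully home over the knob; grows as the lock slides towards warmer -x. About 2 N of friction.
- bowl: blue plastic mixing bowl, 170 mm wide, 80 mm tall; bystander, leave alone. Origin: underside centre.
- jar: amber glass jar with a white lid, 68 mm wide, 100 mm tall; bystander, leave alone. Origin: underside centre.
- brush: pastry brush lying flat, 190 mm long; bystander, leave alone. Origin: middle, underside.
- tart: baked tartlet, 82 mm wide, 22 mm tall; bystander, leave alone. Origin: underside centre.
- cakering: plain steel cake ring, 100 mm wide, 45 mm tall; bystander, leave alone. Origin: underside centre.
- spatula: spatula lying flat, 240 mm long; bystander, leave alone. Origin: middle, underside.
Things that resemble listed ones, but are neither listed nor needed, are in the scene too. Leave any red look-alike of the tin alone.

How it is judged:
By the outcome, as a careful person would: the job done as asked, in the order asked, and still so for the second after the job is handed in, with the robot touching nothing.
It also fails if it takes over 67 s, if anything falls off the work surface, if the arm or the gripper's body presses on something with over 40 N, if the wrist force passes 120 N, or if a joint passes its speed limit or range.

### The arm

A 7-joint arm with a two-finger parallel gripper is mounted at the origin on the work surface. World frame = base frame: x ahead of the robot, y to its left, z up, the work surface at z = 0. Lengths are in m, angles in rad, forces in N, time in s.
With the tool pointing down it reaches from about 0.4 to 0.925 m from the base axis. Payload 4.1 kg.
Tool frame: the origin (TCP) lies midway between the tips of the shut fingers; the grasp point (between the pads) lies 19 mm behind it; z points along the fingers, y is the line along which they close (so a half turn about z gives the same grasp; the last joint's range is limited). The gripper opens to 85 mm and grips with 20 to 120 N. Pads are 22 mm wide; open, the fingers measure 114 mm over their backs; the gripper's body (76 mm by 85 mm) begins 54 mm behind the grasp point. The pads swing forward as they close: fully open they stand 13 mm farther back than shut.
Start: joints at [-1.241, 0.398, 0.045, 1.537, -0.019, 1.207, -0.051], TCP at [0.27, 0.591, 0.231] pointing down, gripper open.
Joint ranges: [-2.82, 2.82], [-0.49, 2.23], [-1.37, 1.46], [0, 2.46], [-1.36, 4.5], [0.23, 2], [-2.94, 2.94]. Speed limits (rad/s): [2.57, 2.57, 3.14, 3.14, 3.14, 3.14, 3.14].

### API

Orientations are given as a unit quaternion [w, x, y, z].
In Python, from plant import arm, eyes, order gives the robot as it stands.
- The arm moves only by the tool move_arm, never from a script. Its argument "plan" is a list of rows, each a list of 7 numbers: the shift along the world's x, y, z as a fraction of full scale, then the turn, a rotation vector about the world's x, y, z as a fraction of full scale, then the opening, from 0 (shut) to 1 (fully open). A call has 1 to 12 rows; each row shifts and turns the commanded pose from where the row before left it; what a row does not reach is not made up. Full scale, the value 1, is 250 mm for a shift and pi rad for a turn. A row lasts 1/8 s, in which the tool goes at most 62.5 mm and 10.7 degrees, less where a joint would pass 70% of its speed; a pose out of reach is approached as far as the arm can. A call with a number of a shift or a turn outside -1 to 1 is refused whole. A call with a gripper value outside its range is refused whole. The fingers move at their own pace and stop on an object; "force" is the grip in N (left out, the last holds). Time passes only in rows, so rows that do not move let the fingers close. It gives the time, the measured TCP pose, the force, the opening and the grip force at its end, in the units of the state.
- arm.observe(): the state, without advancing time (a new reading comes with each control period).
- eyes.snapshot(name): name is "side" or "top"; returns a dict with "color" (400x640x3 uint8, blue, green, red), "intrinsics" (3x3 intrinsics, pixels), "D" ([k1, k2, p1, p2, k3] as OpenCV has them; the pictures are not rectified), "R" (3x3) and "t" (3): a world point X has camera coordinates R X + t. Camera axes: x right, y down, z forward; pixel columns grow to the right and rows downward; lengths in m; the calibration is good to about 2 mm. A picture is of the moment at which its call begins. There is no depth.
- order.hand_in(): hands the job in; it is judged then, once.
The state is a dict: "time_s": time; "joint_positions": joint angles; "qvel": joint speeds; "tau": joint torques, N m; "tool_pos": TCP position; "tcp_rot": TCP orientation; "contact_force": force on the tool from outside, world axes, zero at the start; "torque": the same for the moment, N m; "finger_gap": opening from 0.0 (shut) to 1.0 (fully open); "grip_force": force on a finger pad.
Only numpy, scipy, OpenCV 4.12 (cv2) and the standard library are available. Lean on these libraries where they do the work, as an engineer would, in place of code of your own. Each camera call takes 0.05 s, during which the arm holds its last target. There are 200 camera calls.

## Working session

There is one attempt and no reset: what is moved stays moved. The work goes in short steps, Python scripts to look and compute and a tool call to move; the robot and the scene stay as the last step left them, time stands still between calls to the robot, and variables do not carry over. Pictures are saved under pics/ and viewed, at most 10 in all, crops included, and the job is handed in when it is done.

Besides the shell and the picture viewer there is one more tool, called after "Request:" as name([rows], argument=value, ...), one row to a line, values as JSON. move_arm: Moves the arm, as the interface text tells. Its arguments: {"type":"object","properties":{"plan":{"type":"array"},"force":{"type":"number"}},"required":["plan"]}

```bash
mkdir -p pics; ls
python3 - <<'E'
from plant import arm,eyes,order
import cv2,numpy as np
print(arm.observe())
for n in("top","side"):
    s=eyes.snapshot(n); cv2.imwrite(f"pics/{n}0.png",s["color"])
    print(n,s["intrinsics"],s["D"],s["R"],s["t"],-np.array(s["R"]).T@np.array(s["t"]))
E
```

```text
pics
{'time_s': 0.0, 'joint_positions': array([-1.24100156,  0.39920105,  0.04501231,  1.53788444, -0.01872284,
        1.20690579, -0.05069692]), 'qvel': array([ 0.00114552,  0.00057583,  0.00083423,  0.0004704 , -0.00077137,
        0.00024888,  0.00153799]), 'tau': array([ 1.09304841e-03, -4.75125360e+01,  1.36442397e+00, -2.54223490e+01,
        1.13127928e-02,  9.16959252e-03,  1.11096463e-05]), 'tool_pos': array([0.26994984, 0.59058889, 0.2302552 ]), 'tcp_rot': array([-1.57616941e-04,  2.12696587e-01,  9.77117795e-01, -9.75972606e-04]), 'contact_force': array([ 0.52254226, -0.54560968, -0.13875993]), 'torque': array([ 0.01777181,  0.04661868, -0.00340653]), 'grip_force': 0.0, 'finger_gap': 0.9995307214307487}
top [[474.71440072   0.         313.48459279]
 [  0.         474.71440072 191.77143738]
 [  0.           0.           1.        ]] [-0.1464316  0.         0.         0.         0.       ] [[-4.76382641e-04 -9.99992259e-01  3.90582428e-03]
 [-9.85640971e-01 -1.89975205e-04 -1.68854494e-01]
 [ 1.68853929e-01 -3.93017979e-03 -9.85633250e-01]] [0.14547709 0.55369838 1.66567961] [0.26456056 0.15212757 1.73467546]
side [[465.7768272    0.         318.13625263]
 [  0.         465.7768272  198.6930729 ]
 [  0.           0.           1.        ]] [-0.06376687  0.          0.          0.          0.        ] [[-0.85600921 -0.51685362  0.01051537]
 [-0.28935241  0.46216904 -0.8382571 ]
 [ 0.42839633 -0.72059844 -0.5451738 ]] [0.52183802 0.17336098 1.46498107] [-0.13073195  1.24525486  0.93850304]
```

View pics/top0.png

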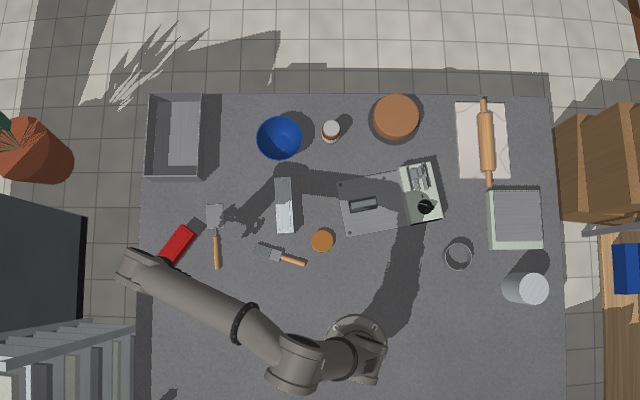

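View pics/side0.png

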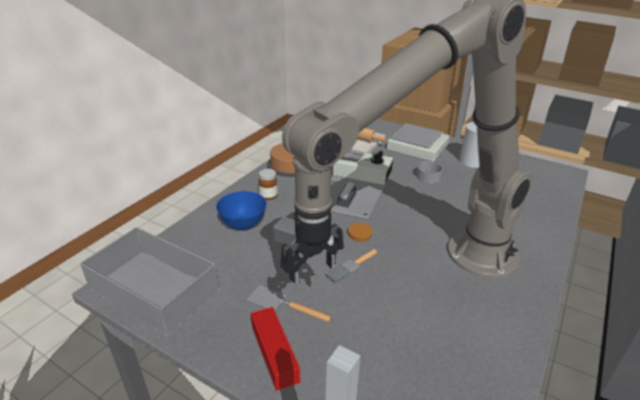

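The tin candidates in the top view are the grey box at (285,205), the red look-alike at (178,245), and a pale box at side (343,375). The 56 px long plain steel box at (285,205) fits the description. The warmer is at (390,200), with the bar at (362,204) and the knob at (426,206). I'll check these in a close crop.

```bash
cat > h.py <<'E'
import cv2,numpy as np
from plant import arm,eyes,order
def ray(s,uv):
    K,D,R,t=[np.array(s[k],float) for k in("intrinsics","D","R","t")]
    p=cv2.undistortPoints(np.array(uv,float).reshape(-1,1,2),K,D).reshape(-1,2)
    return -R.T@t,np.c_[p,np.ones(len(p))]@R
def onz(s,uv,z):
    c,d=ray(s,uv); return c+d*((z-c[2])/d[:,2])[:,None]
def proj(s,X):
    R=np.array(s["R"],float)
    return cv2.projectPoints(np.array(X,float).reshape(-1,1,3),cv2.Rodrigues(R)[0],np.array(s["t"],float),np.array(s["intrinsics"],float),np.array(s["D"],float))[0].reshape(-1,2)
E
python3 - <<'E'
from h import *
s=eyes.snapshot("top");im=s["color"]
c=cv2.resize(im[150:245,265:455],None,fx=4.2,fy=4.2,interpolation=cv2.INTER_CUBIC)
cv2.imwrite("pics/crop1.png",c)
E
```

```text
(no output)
```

View pics/crop1.png

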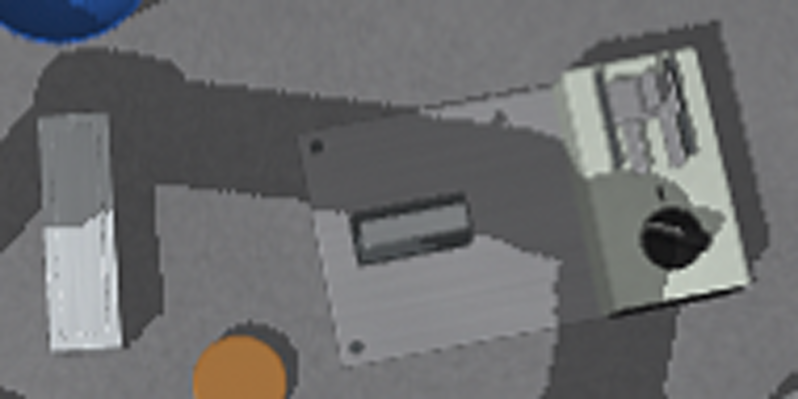

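The crop confirms the plain steel tin (crop corners (40,116),(108,113),(122,347),(52,352)), the warmer's bar, the knob at (674,238) with its pointer up-left, the mark at (660,190), and the lock at (645,110). Next I compute positions.

```bash
python3 - <<'E'
from h import *
s=eyes.snapshot("top")
f=lambda P:(np.array(P,float)+.5)/4.2-.5+[265,150]
t=onz(s,f([(40,116),(108,113),(122,347),(52,352)]),.061)[:,:2]
print("tin",t.round(4),t.mean(0),[np.linalg.norm(t[i]-t[i-1]).round(4) for i in range(4)])
d=(t[0]+t[1]-t[2]-t[3]);print("tin yaw",np.arctan2(d[1],d[0]))
# warmer: model pts (warmer frame) and measured
base=onz(s,f([(303,137),(343,365)]),.012)[:,:2]; box=onz(s,f([(563,72),(693,48),(748,285),(612,313)]),.075)[:,:2]
M=np.array([(.105,.185),(-.105,.185),(.105,-.045),(.105,-.165),(-.105,-.165),(-.105,-.045)])
W=np.r_[base,box]
m0,w0=M.mean(0),W.mean(0);H=(M-m0).T@(W-w0)
U,_,V=np.linalg.svd(H);R=V.T@np.diag([1,np.sign(np.linalg.det(V.T@U.T))])@U.T
T=w0-R@m0;print("warmer",T,np.arctan2(R[1,0],R[0,0]));print("res mm",((M@R.T+T-W)*1e3).round(1))
w2=lambda x,y:R@[x,y]+T
kn=onz(s,f([(674,238)]),.09)[0,:2]; mk=onz(s,f([(660,190)]),.075)[0,:2]
print("knob meas",kn,"model",w2(-.055,-.105),"in warmer",R.T@(kn-T),"mark",R.T@(mk-T))
br=onz(s,f([(413,228)]),.06)[0,:2];print("bar in warmer",R.T@(br-T),br)
tb=onz(s,f([(655,75),(665,112),(630,130)]),.12)[:,:2];print("lock",(tb-T)@R)
E
python3 - <<'E'
from h import *
for n,b in(("side",(325,120,405,220)),):
    im=eyes.snapshot(n)["color"];x,y,X,Y=b
    a=cv2.resize(im[y:Y,x:X],None,fx=5,fy=5,interpolation=cv2.INTER_CUBIC)
im=eyes.snapshot("top")["color"]
b=cv2.resize(im[155:230,395:450],None,fx=7,fy=6.666,interpolation=cv2.INTER_CUBIC)
h=max(a.shape[0],b.shape[0]);o=np.zeros((h,a.shape[1]+b.shape[1],3),np.uint8);o[:a.shape[0],:a.shape[1]]=a;o[:b.shape[0],a.shape[1]:]=b
print(o.shape);cv2.imwrite("pics/crop2.png",o)
E
```

```text
tin [[0.6043 0.287 ]
 [0.6069 0.2287]
 [0.4064 0.2155]
 [0.4021 0.2743]] [0.50492201 0.25138173] [np.float64(0.2027), np.float64(0.0583), np.float64(0.201), np.float64(0.059)]
tin yaw 0.06433752275852714
warmer [ 0.52876711 -0.13554137] 0.18196669178329183
res mm [[ 3.1  6.2]
 [-2.8  1.2]
 [-0.1  0.5]
 [-0.1 -3.2]
 [-0.8 -2.4]
 [ 0.7 -2.2]]
knob meas [ 0.49442132 -0.2483278 ] model [ 0.49367641 -0.24876082] in warmer [-0.05418902 -0.10470893] mark [-0.01031252 -0.10581529]
bar in warmer [-0.00199938  0.1064785 ] [ 0.50753195 -0.03118268]
lock [[ 0.08024706 -0.11135374]
 [ 0.04790595 -0.11268243]
 [ 0.03827939 -0.08018533]]
(500, 785, 3)
```

View pics/crop2.png

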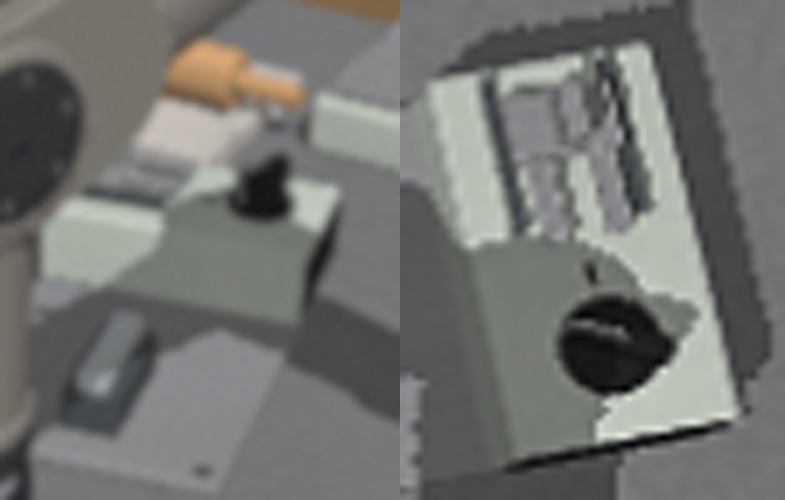

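Request:
move_arm([
  [0.1175,-0.17,-0.04,0,0,0.0196,1],
  [0.1175,-0.17,-0.04,0,0,0.0196,1],
  [0.1175,-0.17,-0.04,0,0,0.0196,1],
  [0.1175,-0.17,-0.04,0,0,0.0196,1],
  [0.1175,-0.17,-0.04,0,0,0.0196,1],
  [0.1175,-0.17,-0.04,0,0,0.0196,1],
  [0.1175,-0.17,-0.04,0,0,0.0196,1],
  [0.1175,-0.17,-0.04,0,0,0.0196,1],
  [0,0,0,0,0,0,1],
  [0,0,0,0,0,0,1],
], force=80)

```text
time_s: 1.55
tool_pos: [0.505, 0.2517, 0.1514]
tcp_rot: [-0.0, -0.032, 0.999, 0.0]
contact_force: [-0.0, 0.8, -0.1]
finger_gap: 1.0
grip_force: 0.0
```

Request:
move_arm([
  [0,0,-0.14,0,0,0,1],
  [0,0,-0.14,0,0,0,1],
  [0,0,-0.12,0,0,0,1],
  [0,0,-0.08,0,0,0,1],
  [0,0,-0.06,0,0,0,1],
  [0,0,-0.02,0,0,0,1],
  [0,0,0,0,0,0,1],
  [0,0,0,0,0,0,1],
])

```text
time_s: 2.55
tool_pos: [0.5059, 0.2517, 0.0122]
tcp_rot: [0.001, -0.032, 0.999, 0.001]
contact_force: [0.7, -0.4, 0.2]
finger_gap: 1.003
grip_force: 0.0
```

Run:
```python
from h import *
o=arm.observe();print(o['tool_pos'],o['contact_force'],o['torque'],o['tau'],o['joint_positions'])
s=eyes.snapshot("top");print(arm.observe()['torque']);s=eyes.snapshot("top");print(arm.observe()['torque'],arm.observe()['time_s'])
```

```text
[0.50586948 0.25169028 0.01218554] [ 0.69062093 -0.37761657  0.17211289] [-0.09726048  0.0236271   0.02097167] [-9.02556628e-02 -4.47806633e+01  2.35937297e+00 -1.74019629e+01
  2.81755143e-03  6.04368004e-03 -5.32678623e-04] [-0.62127745  0.5108325   0.10605316  1.93247455 -0.08064655  0.70051335
  1.16775909]
[ 0.00813779  0.00904832 -0.02021391]
[0.00191273 0.03480714 0.02421663] 2.65
```

Noise is about 0.05 N·m per reading, so I'll average it. Grip and lift now.

Request:
move_arm([
  [0,0,0,0,0,0,0],
  [0,0,0,0,0,0,0],
  [0,0,0,0,0,0,0],
  [0,0,0,0,0,0,0],
  [0,0,0,0,0,0,0],
  [0,0,0,0,0,0,0],
  [0,0,0.04,0,0,0,0],
  [0,0,0.08,0,0,0,0],
  [0,0,0.12,0,0,0,0],
  [0,0,0.16,0,0,0,0],
  [0,0,0,0,0,0,0],
  [0,0,0,0,0,0,0],
], force=90)

```text
time_s: 4.15
tool_pos: [0.5036, 0.25, 0.1096]
tcp_rot: [-0.002, -0.032, 0.999, -0.001]
contact_force: [-0.6, 0.2, -5.8]
finger_gap: 0.693
grip_force: 98.5
```

```bash
cat > feel.py <<'E'
from h import *
def feel(n=12):
    a=[]
    for i in range(n):
        s=eyes.snapshot("side" if i==0 else "top");o=arm.observe();a.append(np.r_[o['contact_force'],o['torque']])
        if i==0: side=s
    a=np.array(a);print("F,T",a.mean(0).round(3),"sem",(a.std(0)/np.sqrt(n)).round(3));print(o['tool_pos'],o['tcp_rot'],o['finger_gap'],o['grip_force'],o['time_s'],o['tau'].round(3))
    return s,side
if __name__=="__main__": feel()
E
python3 feel.py
```

```text
F,T [-0.121 -0.142 -6.311  0.009 -0.1   -0.013] sem [0.15  0.126 0.123 0.006 0.008 0.007]
[0.50527558 0.25120476 0.11132303] [ 5.29087549e-06 -3.19439566e-02  9.99489661e-01  4.02761824e-05] 0.6904624596310284 98.48915219306946 4.75 [-0.0000e+00 -4.4802e+01  2.1800e+00 -2.3501e+01 -2.3000e-02  1.0300e-01
  0.0000e+00]
```

Run:
```python
from h import *
s=eyes.snapshot("top");im=s["color"]
T=np.array([.52876711,-.13554137]);a=.182
R=np.array([[np.cos(a),-np.sin(a)],[np.sin(a),np.cos(a)]])
k=6;x0,y0=335,155
c=cv2.resize(im[y0:y0+95,x0:x0+115],None,fx=k,fy=k,interpolation=cv2.INTER_CUBIC)
def q(P,z,col):
    W=np.c_[np.array(P)@R.T+T,np.full(len(P),z)]
    for u,v in ((proj(s,W)-[x0,y0]+.5)*k-.5): cv2.circle(c,(int(u),int(v)),2,col,-1)
q([(x,y) for x in(-.01,.01) for y in(.06,.15)],.06,(0,0,255))
q([(x,y) for x in(-.105,.105) for y in(-.165,-.045)],.075,(0,255,0))
q([(x,y) for x in(-.105,.105) for y in(.185,)],.012,(255,0,0))
q([(-.055,-.105)],.115,(0,255,255))
q([(-.015,-.105)],.075,(255,0,255))
cv2.imwrite("pics/crop3.png",c)
```

```text
(no output)
```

View pics/crop3.png

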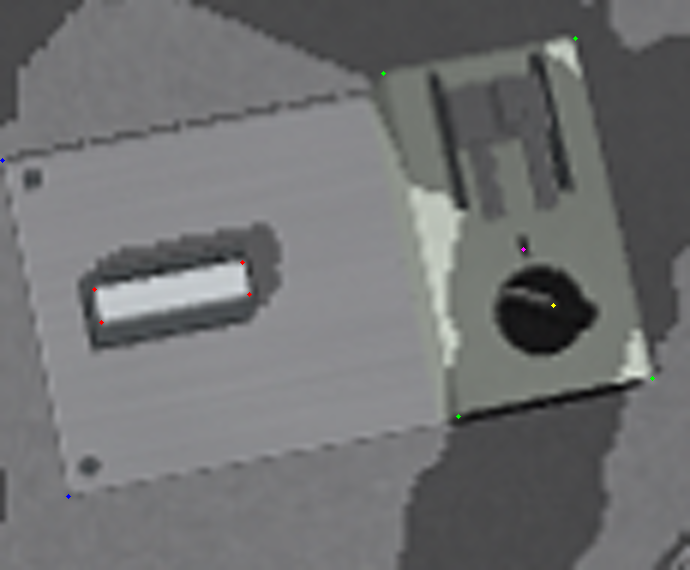

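The tin hangs with its balance point about 16.5 mm towards −x of the grasp (Ty −0.10 N·m at 6.1 N). In the crop, the predicted bar corners (95,290)–(249,294), box corners and mark (523,249) land on the real ones. So the bar centre is (0.510, −0.032) and the yaw 0.182. I'm carrying the tin over.

Request:
move_arm([
  [0.005,-0.06,0,0,0,0.002,0],
  [0.008,-0.11,0,0,0,0.0035,0],
  [0.0105,-0.15,0,0,0,0.005,0],
  [0.013,-0.165,0,0,0,0.006,0],
  [0.013,-0.165,0,0,0,0.006,0],
  [0.0135,-0.165,0,0,0,0.006,0],
  [0.009,-0.15,0,0,0,0.005,0],
  [0.0065,-0.1,0,0,0,0.003,0],
  [0.005,-0.057,0,0,0,0.001,0],
  [0,0,0,0,0,0,0],
  [0,0,0,0,0,0,0],
  [0,0,0,0,0,0,0],
])

```text
time_s: 6.3
tool_pos: [0.5261, -0.0277, 0.1113]
tcp_rot: [-0.0, -0.092, 0.996, 0.0]
contact_force: [-0.6, 0.9, -6.0]
finger_gap: 0.697
grip_force: 98.5
```

Run:
```python
from feel import *
s,side=feel(16)
im=np.zeros((500,780,3),np.uint8)
T=np.array([.5098,-.0323])
u,v=proj(side,[[T[0],T[1],.06]])[0].round().astype(int);print(u,v)
p=side["color"]
u=max(u,40)
im[:,:400]=cv2.resize(p[v-50:v+50,u-40:u+40],(400,500),interpolation=cv2.INTER_CUBIC)
u2,v2=proj(s,[[T[0],T[1],.1]])[0].round().astype(int);print(u2,v2)
im[:,400:]=cv2.resize(s["color"][v2-50:v2+50,u2-38:u2+38],(380,500),interpolation=cv2.INTER_CUBIC)
cv2.imwrite("pics/hold.png",im)
```

```text
F,T [ 1.970e-01 -7.500e-02 -6.211e+00  2.000e-03 -1.030e-01 -1.200e-02] sem [0.137 0.11  0.117 0.009 0.007 0.007]
[ 0.52611241 -0.02933418  0.11134365] [ 1.60057511e-07 -9.07071366e-02  9.95877609e-01  4.94351890e-05] 0.6978948868891445 98.5107958316803 7.1 [-3.0000e-03 -4.0462e+01  2.6090e+00 -2.2949e+01  3.0000e-02  1.0600e-01
 -0.0000e+00]
347 188
364 202
```

View pics/hold.png

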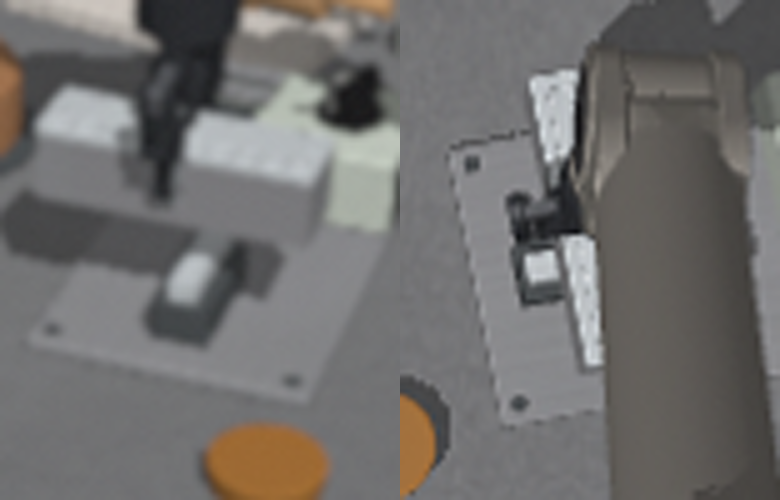

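The tin hangs level over the bar, with the fork and knob clear. Lowering it gently.

Request:
move_arm([
  [0,0,-0.04,0,0,0,0],
  [0,0,-0.05,0,0,0,0],
  [0,0,-0.04,0,0,0,0],
  [0,0,-0.014,0,0,0,0],
  [0,0,0,0,0,0,0],
  [0,0,-0.004,0,0,0,0],
  [0,0,-0.004,0,0,0,0],
  [0,0,0,0,0,0,0],
])

```text
time_s: 8.1
tool_pos: [0.5262, -0.0293, 0.0735]
tcp_rot: [0.0, -0.091, 0.996, 0.0]
contact_force: [-0.2, -0.1, -6.5]
finger_gap: 0.691
grip_force: 98.4
```

```bash
python3 -c "
from feel import *
feel(4)"
```

```text
F,T [-0.103  0.349 -5.89   0.027 -0.124 -0.033] sem [0.125 0.203 0.067 0.017 0.013 0.013]
[ 0.52618757 -0.02928232  0.0734408 ] [ 1.03651679e-04 -9.07117334e-02  9.95877184e-01  7.10479429e-05] 0.6905617902438586 98.43619108200073 8.3 [ 1.0000e-03 -4.1942e+01  2.9210e+00 -2.1265e+01  2.9000e-02  1.0500e-01
 -0.0000e+00]
```

Request:
move_arm([
  [0,0,-0.003,0,0,0,0],
  [0,0,0,0,0,0,0],
])

```text
time_s: 8.55
tool_pos: [0.526, -0.0293, 0.0725]
tcp_rot: [-0.0, -0.091, 0.996, 0.0]
contact_force: [0.6, 0.9, -5.6]
finger_gap: 0.69
grip_force: 98.4
```

```bash
python3 -c "
from feel import *
feel(4)"
```

```text
F,T [-0.393 -0.108 -5.91   0.041 -0.111 -0.008] sem [0.268 0.144 0.244 0.005 0.018 0.022]
[ 0.52612445 -0.02932949  0.07259225] [ 8.63657610e-08 -9.07079304e-02  9.95877537e-01  4.23679560e-05] 0.690086264249446 98.43546867370605 8.75 [ 1.0000e-03 -4.1965e+01  2.9260e+00 -2.1219e+01  2.9000e-02  1.0700e-01
 -0.0000e+00]
```

Request:
move_arm([
  [0,0,-0.003,0,0,0,0],
  [0,0,0,0,0,0,0],
])

```text
time_s: 9.0
tool_pos: [0.5263, -0.0293, 0.0724]
tcp_rot: [0.0, -0.091, 0.996, 0.0]
contact_force: [-1.1, -0.3, -0.4]
finger_gap: 0.695
grip_force: 99.1
```

```bash
python3 -c "
from feel import *
feel(4)"
```

```text
F,T [-2.173  0.24   1.516  0.131  0.48   0.017] sem [0.123 0.177 0.431 0.015 0.038 0.009]
[ 0.52625245 -0.0293093   0.07232308] [ 1.18643161e-04 -9.06812801e-02  9.95879950e-01  1.24961565e-04] 0.692920903311509 99.06654238700867 9.2 [-4.8000e-02 -3.8153e+01  2.6340e+00 -1.9946e+01  6.5000e-02 -7.9600e-01
 -3.4000e-02]
```

Contact made and the bar carries the weight. I'll ease the grip first so the tin seats itself.

Request:
move_arm([
  [0,0,0,0,0,0,0],
  [0,0,0,0,0,0,0],
], force=20)

```text
time_s: 9.45
tool_pos: [0.5263, -0.0293, 0.0723]
tcp_rot: [0.0, -0.091, 0.996, 0.0]
contact_force: [-2.9, 0.7, 6.1]
finger_gap: 0.69
grip_force: 99.4
```

```bash
python3 -c "
from feel import *
feel(6)"
```

```text
F,T [-2.896  0.274  5.485  0.214  0.776  0.039] sem [0.133 0.119 0.189 0.01  0.011 0.006]
[ 0.52629478 -0.02928612  0.07232162] [ 1.53314477e-04 -9.07102390e-02  9.95877309e-01  1.23849739e-04] 0.6900430409587676 99.40476894378662 9.75 [ -0.057 -36.715   2.526 -19.425   0.079  -1.106  -0.038]
```

Request:
move_arm([
  [0,0,0.0016,0,0,0,0],
  [0,0,0,0,0,0,0.65],
], force=20)

```text
time_s: 10.0
tool_pos: [0.5263, -0.0293, 0.0724]
tcp_rot: [0.0, -0.091, 0.996, 0.0]
contact_force: [-2.6, 1.1, 3.1]
finger_gap: 0.692
grip_force: 99.4
```

```bash
python3 -c "
from feel import *
feel(6)"
```

```text
F,T [-2.258 -0.087  3.866  0.184  0.531  0.035] sem [0.259 0.129 0.154 0.009 0.01  0.007]
[ 0.52624868 -0.02930128  0.07232213] [ 1.21561930e-04 -9.06809798e-02  9.95879983e-01  6.01279673e-05] 0.6944206002984707 99.41161036491394 10.3 [-5.6000e-02 -3.7405e+01  2.5700e+00 -1.9365e+01  8.5000e-02 -7.6400e-01
 -2.8000e-02]
```

Request:
move_arm([
  [0,0,0.001,0,0,0,0.72],
  [0,0,0,0,0,0,0.73],
])

```text
time_s: 10.55
tool_pos: [0.5266, -0.0293, 0.0724]
tcp_rot: [0.0, -0.091, 0.996, -0.0]
contact_force: [0.3, -0.5, 0.0]
finger_gap: 0.727
grip_force: 0.0
```

Run:
```python
from feel import *
s,side=feel(2)
p=side["color"];u,v=347,180
cv2.imwrite("pics/rel.png",cv2.resize(p[v-40:v+40,u-50:u+50],None,fx=7,fy=7,interpolation=cv2.INTER_CUBIC))
```

```text
F,T [-0.024 -0.052  0.035  0.048 -0.026 -0.021] sem [0.443 0.066 0.222 0.01  0.02  0.005]
[ 0.52640566 -0.02933295  0.07242938] [ 2.74119321e-04 -9.07486083e-02  9.95873794e-01 -3.95126445e-05] 0.7307653470132431 0.0 10.65 [ 1.0000e-03 -3.8934e+01  2.6620e+00 -1.9249e+01  9.0000e-03 -9.0000e-03
 -0.0000e+00]
```

View pics/rel.png

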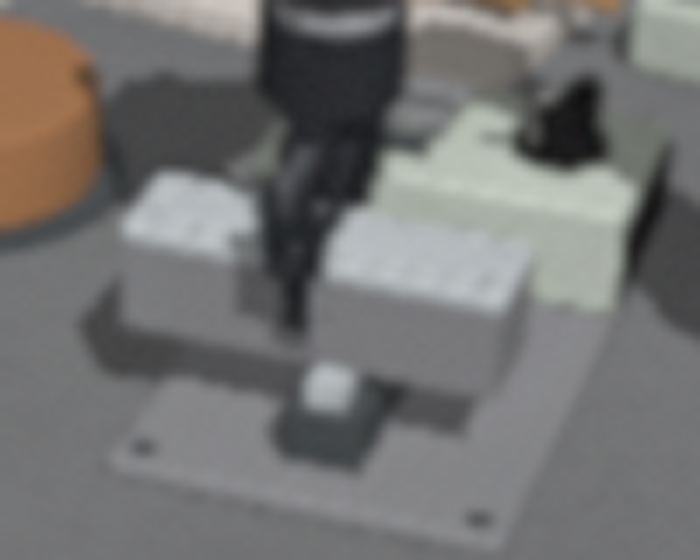

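Released: the tin sits level on the bar. Opening fully and rising straight up.

Request:
move_arm([
  [0,0,0,0,0,0,0.8],
  [0,0,0,0,0,0,0.9],
  [0,0,0,0,0,0,0.98],
  [0,0,0,0,0,0,0.98],
  [0,0,0.06,0,0,0,0.98],
  [0,0,0.1,0,0,0,0.98],
  [0,0,0.12,0,0,0,0.98],
  [0,0,0.12,0,0,0,0.98],
  [0,0,0.12,0,0,0,0.98],
  [0,0,0.08,0,0,0,0.98],
])

```text
time_s: 11.9
tool_pos: [0.5268, -0.0295, 0.2253]
tcp_rot: [0.002, -0.091, 0.996, 0.0]
contact_force: [0.4, -0.4, -0.0]
finger_gap: 0.98
grip_force: 0.0
```

Run:
```python
from feel import *
s,side=feel(2)
# knob + lock in top view
im=s["color"];k=6;x0,y0=335,155
cv2.imwrite("pics/full_top1.png",im);cv2.imwrite("pics/full_side1.png",side["color"])
c=cv2.resize(im[y0:y0+95,x0:x0+115],None,fx=k,fy=k,interpolation=cv2.INTER_CUBIC)[:,:520+170]
p=side["color"]
d=cv2.resize(p[140:220,297:397],(690*80//100*100//80,552),interpolation=cv2.INTER_CUBIC)
cv2.imwrite("pics/a.png",c);cv2.imwrite("pics/b.png",d)
o=np.vstack([cv2.resize(c,None,fx=.52,fy=.52),]);e=cv2.resize(d,(o.shape[1],o.shape[0]))
cv2.imwrite("pics/ab.png",np.hstack([o,e]));print(o.shape)
```

```text
F,T [ 0.363  0.189  1.129  0.025 -0.039  0.028] sem [0.35  0.273 0.616 0.01  0.003 0.015]
[ 0.52801716 -0.02945845  0.22594227] [ 3.27771415e-03 -9.05937547e-02  9.95882537e-01  1.16845289e-05] 0.9813345800472023 0.0 12.0 [-1.0200e-01 -3.4068e+01  1.4690e+00 -2.4370e+01  1.2000e-02  2.1000e-01
 -1.9000e-02]
(296, 359, 3)
```

View pics/ab.png

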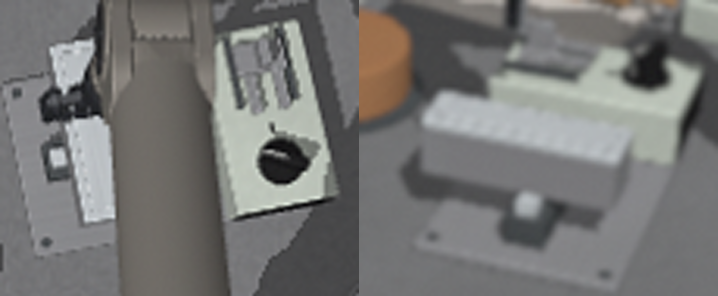

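The tin balances level by itself (side view, centre ≈(525,150)). Now I measure the pointer line and the lock tab.

Run:
```python
from h import *
s=eyes.snapshot("top");g=s["color"].max(2)
T=np.array([.52877,-.13554]);a=.182
R=np.array([[np.cos(a),-np.sin(a)],[np.sin(a),np.cos(a)]])
K=R@[-.055,-.105]+T;c=proj(s,[[*K,.115]])[0];print("knob world",K,"px",c)
u,v=c.round().astype(int);print(u,v);print(g[v-8:v+5,u-12:u+9])
```

```text
knob world [ 0.49368307 -0.24876061] px [426.90699003 205.49689398]
427 205
[[193 193 193 190 191 193 191 110 120 136 137 135 198 196 197 195 194 191
  189 189 190]
 [194 193 192 191 193 196 202 193 126 121 120 119 141 138 141 201 198 195
  192 191 191]
 [195 193 193 193 196 203 155 120  75  60  60  68 104 100 122 140 136 134
  144 195 195]
 [196 194 194 196 203 136  70  38  26  20  19  26  49  46  86 123 119 117
  119 134 132]
 [196 196 197 202 136  54  17  17  20  21  22  23  19  19  39  88 126 122
  119 117 115]
 [197 197 200 149  62  17  22  22  19  17  21  23  22  22  21  40  89 126
  121 120 119]
 [198 199 206 116 113 136 168 147  73  62  25  22  21  22  21  20  53 128
  123 120 119]
 [197 201 177  96  59  69  85  90 131 144 144 106  27  29  25  19  33  92
  128 122 116]
 [198 204 145  62  21  23  26  38  65  69  90  81  69  32  32  28  27  40
   71 102 138]
 [199 206 121  37  24  26  24  26  25  27  39  43  43  36  34  34  31  27
   31 102 195]
 [200 204 137  54  28  33  30  30  26  26  25  27  28  32  36  37  35  30
   31 107 200]
 [199 203 137  53  29  33  31  33  34  30  30  28  24  26  27  27  29  26
   67 160 198]
 [197 201 201  96  26  31  33  32  34  34  33  33  32  31  27  26  19  38
  123 197 194]]
```

Request:
move_arm([
  [-0.0119,-0.08,0,0,0,-0.0575,0.5],
  [-0.0119,-0.08,0,0,0,-0.0575,0.5],
  [-0.0119,-0.08,0,0,0,-0.0575,0.5],
  [-0.0119,-0.08,0,0,0,-0.0575,0.5],
  [-0.0119,-0.08,0,0,0,-0.0575,0.5],
  [-0.0119,-0.08,0,0,0,-0.0575,0.5],
  [-0.0119,-0.08,0,0,0,-0.0575,0.5],
  [-0.0119,-0.08,0,0,0,-0.0575,0.5],
  [-0.0119,-0.08,0,0,0,-0.0575,0.5],
  [-0.0119,-0.08,0,0,0,-0.0575,0.5],
  [-0.0119,-0.08,0,0,0,-0.0575,0.5],
  [0,0,0,0,0,0,0.5],
])

```text
time_s: 13.55
tool_pos: [0.4921, -0.2506, 0.2216]
tcp_rot: [-0.0, 0.785, 0.619, -0.001]
contact_force: [0.2, 0.5, 0.2]
finger_gap: 0.499
grip_force: 0.0
```

Run:
```python
from feel import *
s,side=feel(3)
print(arm.observe()['joint_positions'])
n=arm.observe()['tcp_rot'];print("tool y",2*np.arctan2(n[2],n[1])-np.pi/2)
# tin tilt: bright/top mask in side view region
p=side["color"]
g=cv2.cvtColor(p,cv2.COLOR_BGR2GRAY)
T=np.array([.52877,-.13554]);a=.182
R=np.array([[np.cos(a),-np.sin(a)],[np.sin(a),np.cos(a)]])
B=R@[.0165,.105]+T
W=[[*(B+R@[x,y]),.121] for x,y in((.1,.03),(-.1,.03),(-.1,-.03),(.1,-.03))]
print(proj(side,W).round(1).tolist())
d=p[140:220,297:397].copy()
d=cv2.resize(d,None,fx=7,fy=7,interpolation=cv2.INTER_CUBIC)
for u,v in (proj(side,W)-[297,140]+.5)*7: cv2.circle(d,(int(u),int(v)),3,(0,0,255),-1)
for u,v in (proj(side,np.array(W[:2])-[0,0,.061])-[297,140]+.5)*7: cv2.circle(d,(int(u),int(v)),3,(0,255,0),-1)
cv2.imwrite("pics/tilt.png",d)
```

```text
F,T [ 0.25   0.258 -0.135  0.024  0.018  0.004] sem [0.201 0.116 0.152 0.018 0.016 0.008]
[ 0.49345881 -0.24795112  0.22191833] [-6.76101513e-04  7.83905721e-01  6.20879507e-01  3.10293498e-05] 0.4978526111677671 0.0 13.7 [ 4.7400e-01 -3.3246e+01  5.1320e+00 -2.4186e+01  5.8000e-02 -1.0000e-03
  8.0000e-03]
[-0.12805426  0.27437702  0.62615279  1.79653614 -0.17730915  1.12818649
  0.32583135]
tool y -0.2310676445268256
[[313.6, 170.9], [368.1, 181.6], [372.6, 173.5], [319.5, 163.3]]
```

View pics/tilt.png

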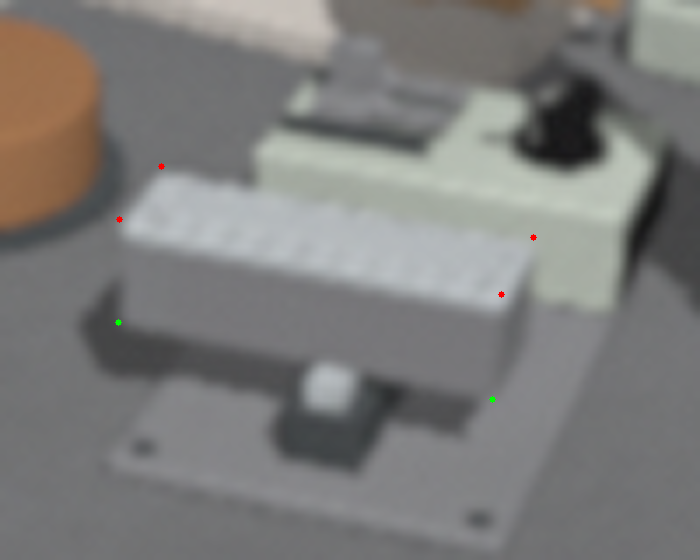

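The tin is level: the predicted corners match apart from a common ~2 px calibration shift. Going down on the knob.

Request:
move_arm([
  [0,-0.002,-0.14,0,0,0,0.5],
  [0,0,-0.14,0,0,0,0.5],
  [0,0,-0.12,0,0,0,0.5],
  [0,0,-0.08,0,0,0,0.5],
  [0,0,-0.05,0,0,0,0.5],
  [0,0,0,0,0,0,0.5],
  [0,0,0,0,0,0,0.2],
  [0,0,0,0,0,0,0],
  [0,0,0,0,0,0,0],
  [0,0,0,0,0,0,0],
  [0,0,0,0,0,0,0],
  [0,0,0,0,0,0,0],
], force=50)

```text
time_s: 15.2
tool_pos: [0.4927, -0.25, 0.091]
tcp_rot: [-0.0, 0.785, 0.619, 0.0]
contact_force: [-3.8, 0.8, 5.8]
finger_gap: 0.153
grip_force: 50.8
```

```bash
cat > q.py <<'E'
from feel import *
feel(4)
n=arm.observe()['tcp_rot'];print("tool y",2*np.arctan2(n[2],n[1])-np.pi/2,"knob if tangent",.182+1.6-(2*np.arctan2(n[2],n[1])))
E
python3 q.py
```

```text
F,T [-3.89   1.245  5.695  0.212  0.822  0.055] sem [0.166 0.093 0.05  0.008 0.005 0.01 ]
[ 0.49270403 -0.24999154  0.09098633] [-4.24445031e-04  7.85071324e-01  6.19405227e-01 -4.22319204e-06] 0.1524905256938301 50.77944338321686 15.4 [-4.2400e-01 -3.6286e+01  5.6550e+00 -2.0312e+01 -3.7800e-01 -1.1840e+00
 -2.6000e-02]
tool y -0.23482643769038658 knob if tangent 0.44603011089549005
```

Request:
move_arm([
  [-0.002,0,0.01,0,0,0,0],
  [0,0,0,0,0,-0.02,0],
  [0,0,0,0,0,-0.0413,0],
  [0,0,0,0,0,-0.0413,0],
  [0,0,0,0,0,-0.0413,0],
  [0,0,0,0,0,-0.0413,0],
  [0,0,0,0,0,-0.0413,0],
  [0,0,0,0,0,-0.0413,0],
  [0,0,0,0,0,-0.0413,0],
  [0,0,0,0,0,-0.0413,0],
  [0,0,0,0,0,-0.0167,0],
  [0,0,0,0,0,0,0],
])

```text
time_s: 16.9
tool_pos: [0.4908, -0.2481, 0.0911]
tcp_rot: [-0.002, 0.996, 0.092, -0.002]
contact_force: [-3.4, 1.8, -7.9]
finger_gap: 0.156
grip_force: 51.5
```

```bash
python3 q.py
```

```text
F,T [-4.18   2.414 -9.254  0.452  0.818 -0.024] sem [0.203 0.116 0.177 0.016 0.018 0.01 ]
[ 0.49087158 -0.24811329  0.09115477] [-0.0017457   0.99576656  0.09187935 -0.00202157] 0.1502746978555462 51.275931000709534 17.1 [  0.251 -41.136  12.464 -25.255  -0.345  -1.504  -0.   ]
tool y -1.386777437588303 knob if tangent 1.5979811107934065
```

Request:
move_arm([
  [0.002,0,-0.006,0,0,0,0],
  [0,0,0,0,0,0,0.3],
  [0,0,0,0,0,0,0.5],
  [0,0,0,0,0,0,0.5],
  [0,0,0.1,0,0,0,0.5],
  [0,0,0.16,0,0,0,0.5],
  [0,0,0.16,0,0,0,0.5],
  [0.04,0.2,0.1,0,0,0,0.5],
  [0.04,0.2,0,0,0,0,0.5],
  [0.04,0.2,0,0,0,0,0.5],
  [0.04,0.2,0,0,0,0,0.5],
  [0.04,0.2,0,0,0,0,0.5],
])

```text
time_s: 18.6
tool_pos: [0.5443, 0.0018, 0.2217]
tcp_rot: [-0.0, 0.996, 0.091, 0.001]
contact_force: [-0.5, -0.5, 0.6]
finger_gap: 0.503
grip_force: 0.0
```

Run:
```python
from h import *
print(arm.observe()['tool_pos'])
s=eyes.snapshot("top");im=s["color"];g=im.max(2)
T=np.array([.52877,-.13554]);a=.182
R=np.array([[np.cos(a),-np.sin(a)],[np.sin(a),np.cos(a)]])
K=R@[-.055,-.105]+T;c=proj(s,[[*K,.115]])[0];M=proj(s,[[*(R@[-.015,-.105]+T),.075]])[0]
tip=proj(s,[[*(R@[-.029,-.105]+T),.115]])[0];print("knob",c,"mark",M,"exp tip",tip)
u,v=c.round().astype(int);print(u,v);print(g[v-20:v+3,u-9:u+10])
k=6;x0,y0=380,150
cv2.imwrite("pics/k.png",cv2.resize(im[y0:y0+90,x0:x0+80],None,fx=k,fy=k,interpolation=cv2.INTER_CUBIC))
```

```text
[0.54425392 0.00184775 0.22166128]
knob [426.90699003 205.49689398] mark [421.82500613 196.16944709] exp tip [425.29536023 198.23476285]
427 205
[[119 117 117 117 120  95  86  88  88  99  40  51  85 117 115 116 117 115
   89]
 [ 97 116 118 118 120 114  80  86  88  94  68  74  82 118 116 117 118 117
   96]
 [ 95 116 117 117 119 120  79  85  88  87 112 111 109 118 117 116 117 118
  106]
 [ 92 115 118 117 118 119  90  87  88  86 112 119 119 118 119 118 118 117
  111]
 [ 89 115 118 117 118 118  93  91  86 100 116 118 118 118 118 118 119 118
  114]
 [ 86 103 116 118 118 118 113 113 111 116 118 117 117 118 118 118 119 118
  118]
 [110 115 118 118 119 120 118 119 118 118 117 117 117 118 117 118 118 118
  118]
 [120 120 119 119 119 119 119 119 118 118 118 117 118 118 118 118 117 118
  118]
 [120 121 120 120 121 119 119 119 118 117 117 118 119 119 119 118 117 118
  118]
 [120 120 122  90  83 119 120 118 119 117 117 120 119 119 119 117 118 118
  119]
 [120 120 123  78  47 119 121 119 119 120 120 121 120 120 118 118 119 118
  119]
 [119 120 122  96  33 118 121 119 120 120 120 121 119 120 119 11
[... 208 characters left out ...]
  60  65  30 106 127 123 121 121 119 119 119
  120]
 [123 126  94  67  39  16  17  33 114  15  48  89 126 123 121 120 119 119
  119]
 [126  97  48  23  20  19  20  22 119  16  16  39  90 127 124 121 120 121
  120]
 [ 96  50  24  23  23  22  19  22  83  66  19  20  41  90 127 122 121 121
  122]
 [ 69  23  23  25  25  21  18  22  71  72  19  21  22  53 129 123 121 122
  122]
 [ 53  22  25  24  26  20  19  20  48  97  21  23  22  32  90 126 122 121
  122]
 [ 41  24  25  25  25  21  20  21  29  48  23  23  22  32  84 126 122 121
  122]
 [ 28  24  27  27  26  23  19  20  25  25  22  22  23  21  57 126 122 120
  121]
 [ 36  24  27  25  26  23  20  22  27  25  25  24  25  25  62 127 123 121
  121]]
```

The knob checks out numerically: the pointer slope is 0.23 px/px against 0.222 expected for the mark. Now the lock tab, in a single combined crop with predicted outlines.

Run:
```python
from h import *
s=eyes.snapshot("top");im=s["color"]
T=np.array([.52877,-.13554]);a=.182
R=np.array([[np.cos(a),-np.sin(a)],[np.sin(a),np.cos(a)]])
k=10;x0,y0=402,156
c=cv2.resize(im[y0:y0+58,x0:x0+38],None,fx=k,fy=k,interpolation=cv2.INTER_CUBIC)
c2=c.copy()
for X,col in((.04,(0,0,255)),(.055,(0,255,0))):
    W=[[*(R@[X+x,-.105+y]+T),.122] for x in(-.015,.015) for y in(-.006,.006)]
    for u,v in (proj(s,W)-[x0,y0]+.5)*k: cv2.circle(c2,(int(u),int(v)),3,col,-1)
cv2.imwrite("pics/lock.png",np.hstack([c,c2]))
```

```text
(no output)
```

View pics/lock.png

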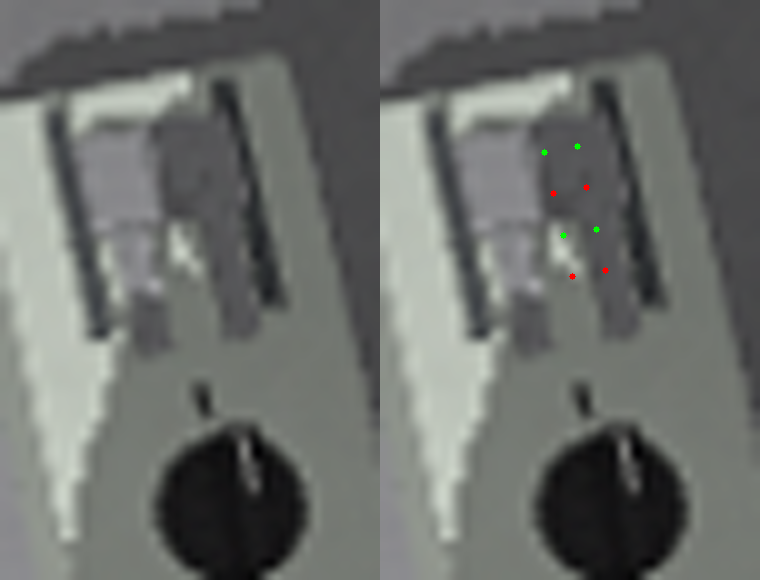

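Run:
```python
from h import *
s=eyes.snapshot("top")
T=np.array([.52877,-.13554]);a=.182
R=np.array([[np.cos(a),-np.sin(a)],[np.sin(a),np.cos(a)]])
f=lambda P:(np.array(P,float)+.5)/10-.5+[402,156]
for z in(.085,.094):
    print(z,((onz(s,f([(150,353),(242,337),(152,222),(78,133),(220,112)]),z)[:,:2]-T)@R).round(4))
# side view tab top, from tilt.png (7x, offset 297,140), bias ~ +1.8 px down
from numpy.linalg import inv
d=eyes.snapshot("side")
for X in(.04,.045,.05,.055,.06):
    W=[[*(R@[X+x,-.105]+T),z] for x in(-.015,.015) for z in (.094,.122)]
    print(X,((proj(d,W)+[0,1.8]-[297,140]+.5)*7).round().astype(int).tolist())
im=cv2.imread("pics/tilt.png");print(cv2.cvtColor(im,cv2.COLOR_BGR2GRAY)[24:130:7,300:420:7])
```

```text
0.085 [[ 0.006  -0.0878]
 [ 0.0056 -0.1218]
 [ 0.0523 -0.0989]
 [ 0.0888 -0.0796]
 [ 0.0872 -0.1322]]
0.094 [[ 0.0048 -0.0856]
 [ 0.0045 -0.1194]
 [ 0.0508 -0.0966]
 [ 0.0872 -0.0774]
 [ 0.0856 -0.1297]]
0.04 [[426, 107], [429, 63], [375, 98], [377, 54]]
0.045 [[417, 106], [420, 61], [366, 97], [369, 52]]
0.05 [[409, 104], [411, 60], [358, 95], [360, 51]]
0.055 [[400, 103], [403, 58], [349, 94], [352, 49]]
0.06 [[392, 101], [394, 57], [341, 92], [343, 48]]
[[191 193 193 188 170 143 120 111 111 112 112 112 113 112 112 111 111 113]
 [187 189 190 189 180 157 129 114 113 116 115 113 112 112 112 112 111 111]
 [174 177 180 178 171 153 133 124 124 126 124 119 114 112 111 110 112 112]
 [166 167 168 165 154 137 127 127 132 135 134 127 117 112 110 110 111 111]
 [156 157 159 155 140 127 123 124 129 131 131 126 117 112 111 112 111 110]
 [137 137 140 140 132 124 120 122 124 124 123 121 119 117 115 114 114 112]
 [117 115 115 114 115 118 121 122 122 122 121 122 126 125 120 115 114 114]
 [113 111 100  91 100 113 119 121 122 120 120 123 130 133 127 121 119 118]
 [121 126 113  99 105 116 121 120 118 118 118 121 127 133 131 126 125 126]
 [137 149 137 120 121 125 124 122 120 119 120 122 124 121 118 120 123 127]
 [158 165 150 134 131 131 129 127 126 126 129 130 125 115 109 109 113 115]
 [170 168 151 136 132 133 134 134 134 134 134 137 136 126 117 112 111 109]
 [162 155 137 126 125 128 132 135 135 134 131 131 134 132 128 123 121 121]
 [125 118 110 109 114 119 123 125 126 124 118 117 122 123 123 124 129 130]
 [ 84  84  83  87  92  96 100 104 107 106 103 103 106 109 113 119 124 125]
 [ 98  92  85  78  76  76  79  83  84  84  85  87  89  94 100 106 110 110]]
```

The prong tips sit at warmer x ≈ 0.005 and y ≈ −0.105. The tab is therefore at x ≈ 0.068, and the side view agrees. That puts it at world (0.6145, −0.2265). Moving over it.

Request:
move_arm([
  [0.047,-0.152,0,0,0,0,0.42],
  [0.047,-0.152,0,0,0,0,0.42],
  [0.047,-0.152,0,0,0,0,0.42],
  [0.047,-0.152,0,0,0,0,0.42],
  [0.047,-0.152,0,0,0,0,0.42],
  [0.047,-0.152,0,0,0,0,0.42],
  [0,0,0,0,0,0,0.42],
  [0,0,-0.14,0,0,0,0.42],
  [0,0,-0.14,0,0,0,0.42],
  [0,0,-0.1,0,0,0,0.42],
  [0,0,0,0,0,0,0.42],
])

```text
time_s: 20.18
tool_pos: [0.6122, -0.227, 0.1243]
tcp_rot: [-0.001, 0.996, 0.091, -0.002]
contact_force: [-0.4, 1.1, 0.4]
finger_gap: 0.419
grip_force: 0.0
```

```bash
python3 q.py
```

```text
F,T [-0.15   0.037  0.043 -0.006 -0.018 -0.006] sem [0.286 0.22  0.233 0.005 0.006 0.015]
[ 0.61468981 -0.22846136  0.12776812] [6.56564349e-04 9.95826932e-01 9.12505318e-02 1.27709626e-03] 0.42131098121382377 0.0 20.375 [-5.4000e-02 -4.5882e+01  1.2676e+01 -2.0600e+01  9.0000e-03  1.2000e-02
 -1.0000e-03]
tool y -1.3880408497899173 knob if tangent 1.5992445229950207
```

Request:
move_arm([
  [0,0.008,-0.05,0,0,0,0.42],
  [0,0,-0.05,0,0,0,0.42],
  [0,0,-0.02,0,0,0,0.42],
  [0,0,0,0,0,0,0.42],
  [0,0,0,0,0,0,0.2],
  [0,0,0,0,0,0,0],
  [0,0,0,0,0,0,0],
  [0,0,0,0,0,0,0],
  [0,0,0,0,0,0,0],
], force=40)

```text
time_s: 21.5
tool_pos: [0.6141, -0.2247, 0.0964]
tcp_rot: [-0.001, 0.996, 0.092, 0.0]
contact_force: [-2.3, 4.7, 5.8]
finger_gap: 0.128
grip_force: 43.1
```

```bash
python3 q.py
```

```text
F,T [-2.605  4.59   5.393  0.937  0.416  0.094] sem [0.296 0.115 0.175 0.007 0.008 0.005]
[ 0.61410962 -0.22473876  0.09634264] [-8.22791557e-04  9.95784134e-01  9.17239008e-02  8.51120303e-05] 0.13035348025321156 43.05307388305664 21.7 [  2.769 -44.582  14.466 -19.463   0.565  -1.476  -0.115]
tool y -1.3870902505734546 knob if tangent 1.598293923778558
```

Request:
move_arm([
  [0,0.006,0.005,0,0,0,0],
  [-0.0197,-0.0036,0,0,0,0,0],
  [-0.0197,-0.0036,0,0,0,0,0],
  [-0.0197,-0.0036,0,0,0,0,0],
  [-0.0197,-0.0036,0,0,0,0,0],
  [-0.0197,-0.0036,0,0,0,0,0],
  [-0.0197,-0.0036,0,0,0,0,0],
  [-0.0197,-0.0036,0,0,0,0,0],
  [-0.0197,-0.0036,0,0,0,0,0],
  [-0.0197,-0.0036,0,0,0,0,0],
  [0,0,0,0,0,0,0],
])

```text
time_s: 23.08
tool_pos: [0.5684, -0.2333, 0.0967]
tcp_rot: [0.001, 0.996, 0.091, -0.001]
contact_force: [2.7, -5.3, -13.7]
finger_gap: 0.132
grip_force: 40.2
```

```bash
python3 q.py
```

```text
F,T [  2.46   -4.613 -14.399  -0.951  -0.595   0.228] sem [0.541 0.232 0.117 0.017 0.021 0.014]
[ 0.56836464 -0.23324913  0.0966757 ] [ 5.54066420e-04  9.95852570e-01  9.09762405e-02 -8.21931053e-04] 0.13411345811592282 40.255170464515686 23.275 [ -2.059 -50.143  13.1   -22.854  -0.554   1.607  -0.225]
tool y -1.3885918230396552 knob if tangent 1.5997954962447587
```

Request:
move_arm([
  [-0.0118,-0.0022,0,0,0,0,0],
  [-0.0118,-0.0022,0,0,0,0,0],
  [0,0,0,0,0,0,0],
])

```text
time_s: 23.65
tool_pos: [0.5683, -0.2333, 0.0969]
tcp_rot: [0.002, 0.996, 0.092, 0.004]
contact_force: [14.2, -5.6, -23.7]
finger_gap: 0.129
grip_force: 39.3
```

```bash
python3 q.py
```

```text
F,T [ 14.322  -5.596 -23.176  -1.08   -2.709   0.13 ] sem [0.084 0.208 0.048 0.003 0.013 0.006]
[ 0.56829415 -0.23329841  0.09691898] [0.00207498 0.99574074 0.09208581 0.00403551] 0.13315845735608473 39.28818225860596 23.85 [  0.117 -52.581  16.118 -18.823   1.343   4.257  -0.139]
tool y -1.3863615134035652 knob if tangent 1.5975651866086686
```

The slide stopped hard after ~46.5 mm. I'll release and measure the fork's true displacement.

Request:
move_arm([
  [0.016,0.0029,-0.008,0,0,0,0],
  [0,0,0,0,0,0,0.25],
  [0,0,0,0,0,0,0.4],
  [0,0,0,0,0,0,0.4],
  [0,0,0.1,0,0,0,0.4],
  [0,0,0.16,0,0,0,0.4],
  [0,0,0.16,0,0,0,0.4],
  [0,0.2,0.1,0,0,0,0.4],
  [-0.02,0.2,0,0,0,0,0.4],
  [-0.02,0.2,0,0,0,0,0.4],
  [-0.02,0.2,0,0,0,0,0.4],
  [-0.02,0.2,0,0,0,0,0.4],
])

```text
time_s: 25.35
tool_pos: [0.5471, 0.0188, 0.2256]
tcp_rot: [-0.0, 0.996, 0.091, 0.0]
contact_force: [0.7, 0.3, 0.5]
finger_gap: 0.4
grip_force: 0.0
```

```bash
cat > prof.py <<'E'
from h import *
def prof():
    print(arm.observe()['tool_pos'],arm.observe()['time_s'])
    s=eyes.snapshot("top")
    T=np.array([.52877,-.13554]);a=.182
    R=np.array([[np.cos(a),-np.sin(a)],[np.sin(a),np.cos(a)]])
    B=cv2.imread("pics/full_top1.png");N=s["color"]
    xs=np.arange(.1,-.09,-.004)
    print("x",(xs*1e3).round().astype(int).tolist())
    for y,z in((-.088,.09),(-.105,.122),(-.105,.115),(-.122,.09)):
        P=proj(s,[[*(R@[x,y]+T),z] for x in xs]).astype(np.float32)
        for n,I in(("old",B),("new",N)): print(y,z,n,cv2.remap(I,P[:,0],P[:,1],cv2.INTER_LINEAR).max(2).ravel().tolist())
    cv2.imwrite("pics/last.png",N)
    return s
if __name__=="__main__": prof()
E
python3 prof.py
```

```text
[0.54711568 0.01884173 0.22558319] 25.35
x [100, 96, 92, 88, 84, 80, 76, 72, 68, 64, 60, 56, 52, 48, 44, 40, 36, 32, 28, 24, 20, 16, 12, 8, 4, 0, -4, -8, -12, -16, -20, -24, -28, -32, -36, -40, -44, -48, -52, -56, -60, -64, -68, -72, -76, -80, -84, -88]
-0.088 0.09 old [177, 190, 145, 110, 129, 138, 136, 137, 137, 137, 138, 139, 119, 129, 136, 135, 137, 136, 135, 137, 140, 136, 135, 150, 160, 188, 192, 191, 191, 191, 191, 195, 202, 119, 52, 115, 54, 25, 28, 33, 34, 31, 30, 32, 109, 195, 197, 196]
-0.088 0.09 new [178, 195, 190, 190, 191, 191, 191, 190, 188, 189, 189, 188, 188, 184, 136, 114, 135, 140, 129, 109, 91, 87, 88, 88, 83, 85, 85, 87, 87, 86, 86, 88, 89, 87, 88, 73, 34, 25, 25, 26, 26, 24, 24, 24, 69, 123, 124, 123]
-0.105 0.122 old [84, 152, 187, 160, 129, 137, 141, 142, 138, 138, 141, 133, 113, 117, 143, 159, 154, 160, 171, 155, 153, 160, 173, 164, 156, 172, 188, 189, 190, 189, 192, 163, 126, 82, 36, 21, 23, 23, 40, 46, 34, 28, 27, 31, 29, 81, 201, 198]
-0.105 0.122 new [86, 155, 181, 188, 193, 193, 178, 162, 130, 113, 115, 116, 116, 115, 115, 111, 93, 88, 87, 88, 87, 88, 8
[... 358 characters left out ...]
.105 0.115 new [111, 173, 194, 190, 190, 190, 191, 180, 137, 118, 115, 116, 116, 114, 115, 115, 94, 88, 88, 88, 88, 89, 90, 76, 84, 97, 118, 123, 116, 118, 122, 124, 78, 64, 91, 105, 76, 72, 56, 30, 26, 26, 24, 25, 22, 59, 120, 124]
-0.122 0.09 old [158, 145, 120, 106, 91, 87, 85, 87, 88, 85, 120, 140, 144, 142, 139, 138, 138, 137, 138, 140, 138, 137, 138, 134, 151, 184, 188, 188, 188, 190, 192, 191, 133, 97, 57, 30, 23, 23, 28, 33, 35, 27, 29, 99, 180, 199, 197, 196]
-0.122 0.09 new [111, 119, 118, 116, 117, 116, 117, 118, 118, 117, 117, 116, 116, 116, 109, 91, 88, 84, 85, 88, 88, 86, 87, 87, 85, 86, 88, 87, 86, 86, 88, 88, 89, 88, 85, 67, 31, 22, 22, 23, 23, 25, 34, 67, 112, 124, 123, 122]
```

Run:
```python
from h import *
s=eyes.snapshot("top");g=s["color"].max(2)
print(g[185:215,412:444])
p=eyes.snapshot("side")
T=np.array([.52877,-.13554]);a=.182
R=np.array([[np.cos(a),-np.sin(a)],[np.sin(a),np.cos(a)]])
B=cv2.imread("pics/full_side1.png");N=p["color"]
xs=np.arange(.095,-.03,-.004);print((xs*1e3).round().astype(int).tolist())
for z in(.118,.112,.104):
    P=(proj(p,[[*(R@[x,-.099]+T),z] for x in xs])+[0,1.8]).astype(np.float32)
    for n,I in(("old",B),("new",N)): print(z,n,cv2.remap(I,P[:,0],P[:,1],cv2.INTER_LINEAR).max(2).ravel().tolist())
```

```text
[[ 93 130 140 141 143 117  92  80  72  74  88  88  90  88  88  88  88  57
   84 117 115 116 117 114  90  74  75  73  74  75  74  74]
 [ 80 101 107 106 108  92  87  86  73  70  88  88  89  85  87  88  88  77
   82 117 117 116 117 116  97  72  74  74  74  74  73  73]
 [ 70  79  86  86  86  86  87  88  73  70  89  90  90  85  87  88  88  87
  111 118 116 116 117 117 106  73  73  74  74  73  72  75]
 [ 62  70  84  86  87  87  88  88  79  72  78  75  81  87  89  89  89  90
  121 118 118 117 118 118 111  76  73  73  73  74  73  74]
 [ 59  66  84  89  88  88  88  89  83  78  79  83  86  85  84  84  88 102
  119 118 118 119 118 118 114  87  72  73  73  73  75  75]
 [108  82  82  88  88  89  88  89  83  76  78  92  92  79  85  86  91 117
  118 118 117 118 119 119 118  99  64  73  73  73  72  75]
 [121 100  84  81  82  83  88  87 108 110 112 115 115  72  85  88  91 120
  118 118 118 118 118 118 118 106  70  72  72  73  72  75]
 [119 105 100 102  87  84  87 100 119 121 120 120 122  84  88  87  87 110
  119 119 119 118 118 118 119 109  69  71  72  73  72  73]
 [119 118 118 120  89  84  88  92 11
[... 3291 characters left out ...]
88, 87, 87, 90, 102, 124, 143, 156, 160, 152, 143, 136, 119, 88]
0.112 old [81, 92, 102, 106, 114, 121, 123, 123, 123, 122, 123, 127, 132, 133, 129, 126, 127, 128, 128, 129, 128, 127, 127, 130, 139, 153, 162, 165, 165, 165, 161, 151]
0.112 new [133, 129, 123, 115, 112, 109, 109, 107, 108, 106, 106, 108, 107, 106, 101, 93, 87, 87, 88, 88, 88, 87, 88, 92, 101, 108, 110, 108, 103, 98, 86, 63]
0.104 old [86, 95, 93, 99, 113, 122, 123, 122, 122, 121, 122, 126, 125, 120, 115, 114, 116, 117, 117, 116, 115, 117, 123, 135, 156, 176, 185, 187, 187, 189, 186, 171]
0.104 new [110, 101, 86, 73, 68, 64, 66, 66, 67, 67, 66, 65, 66, 68, 72, 80, 85, 88, 87, 86, 86, 85, 84, 84, 85, 87, 89, 90, 91, 89, 82, 65]
```

The pointer pixels are unchanged, so the knob is still on the mark. Vision puts the fork travel at 45–49 mm, which is ambiguous. I'll regrip and push once more to be sure it's at the end stop.

Request:
move_arm([
  [0.014,-0.167,0,0,0,0,0.42],
  [0.014,-0.167,0,0,0,0,0.42],
  [0.014,-0.167,0,0,0,0,0.42],
  [0.014,-0.167,0,0,0,0,0.42],
  [0.014,-0.167,0,0,0,0,0.42],
  [0.014,-0.167,0,0,0,0,0.42],
  [0,0,0,0,0,0,0.42],
  [0,0,-0.15,0,0,0,0.42],
  [0,0,-0.15,0,0,0,0.42],
  [0,0,-0.1,0,0,0,0.42],
  [0,0,-0.06,0,0,0,0.42],
  [0,0,-0.04,0,0,0,0.42],
])

```text
time_s: 27.0
tool_pos: [0.5687, -0.2333, 0.1]
tcp_rot: [0.0, 0.996, 0.091, 0.0]
contact_force: [0.1, -0.0, 0.5]
finger_gap: 0.415
grip_force: 0.0
```

Request:
move_arm([
  [0,0,0,0,0,0,0.42],
  [0,0,0,0,0,0,0.2],
  [0,0,0,0,0,0,0],
  [0,0,0,0,0,0,0],
  [0,0,0,0,0,0,0],
  [0,0,0,0,0,0,0],
], force=40)

```text
time_s: 27.75
tool_pos: [0.5693, -0.2332, 0.1013]
tcp_rot: [-0.0, 0.996, 0.092, 0.001]
contact_force: [-1.8, 1.4, 5.4]
finger_gap: 0.129
grip_force: 44.1
```

```bash
python3 q.py
```

```text
F,T [-0.719  2.007  5.71   0.333  0.213  0.12 ] sem [0.273 0.189 0.064 0.016 0.004 0.014]
[ 0.56933265 -0.23318571  0.10129089] [-2.01988020e-05  9.95793702e-01  9.16207251e-02  7.38620239e-04] 0.12745598669693925 44.0765655040741 27.95 [  0.945 -40.201  11.853 -18.411   0.086  -0.62   -0.114]
tool y -1.3872974874197286 knob if tangent 1.598501160624832
```

Request:
move_arm([
  [-0.008,-0.0015,0,0,0,0,0],
  [-0.008,-0.0015,0,0,0,0,0],
  [0,0,0,0,0,0,0],
  [0,0,0,0,0,0,0],
])

```text
time_s: 28.45
tool_pos: [0.569, -0.2333, 0.1015]
tcp_rot: [0.001, 0.996, 0.092, 0.004]
contact_force: [7.2, 1.5, 1.1]
finger_gap: 0.126
grip_force: 43.5
```

```bash
python3 q.py
```

```text
F,T [ 7.677  1.46   1.925  0.361 -1.299  0.047] sem [0.229 0.399 0.239 0.011 0.008 0.025]
[ 0.56899733 -0.23324189  0.10142206] [9.01066807e-04 9.95726263e-01 9.22696587e-02 3.83498739e-03] 0.12971872147101346 43.51842641830444 28.65 [  2.706 -41.015  13.861 -15.104   1.551   1.164  -0.047]
tool y -1.3859927112161947 knob if tangent 1.5971963844212982
```

It's a hard stop. Since there's time, I'll confirm it's the 50 mm end by measuring the full stroke: back to the open stop, then home again.

Request:
move_arm([
  [0.016,0.003,0,0,0,0,0],
  [0.024,0.0044,0,0,0,0,0],
  [0.024,0.0044,0,0,0,0,0],
  [0.024,0.0044,0,0,0,0,0],
  [0.024,0.0044,0,0,0,0,0],
  [0.024,0.0044,0,0,0,0,0],
  [0.024,0.0044,0,0,0,0,0],
  [0.024,0.0044,0,0,0,0,0],
  [0.016,0.003,0,0,0,0,0],
  [0.008,0.0015,0,0,0,0,0],
  [0.008,0.0015,0,0,0,0,0],
  [0,0,0,0,0,0,0],
])

```text
time_s: 30.15
tool_pos: [0.6182, -0.224, 0.1012]
tcp_rot: [-0.0, 0.996, 0.091, -0.0]
contact_force: [-2.3, 2.0, 7.9]
finger_gap: 0.126
grip_force: 44.6
```

```bash
python3 q.py
```

```text
F,T [-2.357  2.742  8.845  0.507  0.408  0.111] sem [0.109 0.233 0.243 0.009 0.017 0.006]
[ 0.61823005 -0.22397916  0.10125852] [-4.61909005e-04  9.95814371e-01  9.13971715e-02 -2.85456313e-04] 0.13250055426707927 44.54711973667145 30.35 [  1.396 -43.16   12.687 -18.415   0.126  -1.038  -0.128]
tool y -1.3877465016892376 knob if tangent 1.598950174894341
```

It travelled back 50.1 mm from that stop, so that stop is the true home. Sliding it home again.

Request:
move_arm([
  [-0.016,-0.003,0,0,0,0,0],
  [-0.024,-0.0044,0,0,0,0,0],
  [-0.024,-0.0044,0,0,0,0,0],
  [-0.024,-0.0044,0,0,0,0,0],
  [-0.024,-0.0044,0,0,0,0,0],
  [-0.024,-0.0044,0,0,0,0,0],
  [-0.024,-0.0044,0,0,0,0,0],
  [-0.02,-0.0037,0,0,0,0,0],
  [-0.016,-0.003,0,0,0,0,0],
  [-0.008,-0.0015,0,0,0,0,0],
  [0,0,0,0,0,0,0],
  [0,0,0,0,0,0,0],
])

```text
time_s: 31.85
tool_pos: [0.569, -0.2333, 0.1013]
tcp_rot: [0.0, 0.996, 0.092, 0.001]
contact_force: [1.4, 1.8, 6.8]
finger_gap: 0.129
grip_force: 44.1
```

```bash
python3 q.py
```

```text
F,T [ 1.549  2.218  6.61   0.45  -0.316  0.086] sem [0.131 0.132 0.187 0.019 0.016 0.009]
[ 0.56902732 -0.23326388  0.10128902] [1.23989641e-04 9.95790223e-01 9.16521470e-02 1.30394119e-03] 0.1269398995330597 44.15364682674408 32.05 [  1.78  -39.612  12.397 -16.798   0.661  -0.132  -0.089]
tool y -1.3872342703184 knob if tangent 1.5984379435235034
```

Request:
move_arm([
  [-0.01,-0.0018,0,0,0,0,0],
  [0,0,0,0,0,0,0],
  [0.008,0.0014,0,0,0,0,0],
  [0,0,0,0,0,0,0.25],
  [0,0,0,0,0,0,0.4],
  [0,0,0,0,0,0,0.4],
  [0,0,0.1,0,0,0,0.4],
  [0,0,0.16,0,0,0,0.4],
  [0,0,0.16,0,0,0,0.4],
  [0,0.2,0.1,0,0,0,0.4],
  [-0.02,0.2,0,0,0,0,0.4],
  [-0.02,0.2,0,0,0,0,0.4],
])

```text
time_s: 33.55
tool_pos: [0.5568, -0.0824, 0.2304]
tcp_rot: [-0.0, 0.996, 0.091, 0.0]
contact_force: [-0.5, 0.1, 0.5]
finger_gap: 0.397
grip_force: 0.0
```

Request:
move_arm([
  [-0.02,0.2,0,0,0,0,0.4],
  [-0.02,0.2,0,0,0,0,0.4],
  [0,0.1,0,0,0,0,0.4],
  [0,0,0,0,0,0,0.4],
])

```text
time_s: 34.05
tool_pos: [0.5468, 0.0438, 0.2297]
tcp_rot: [-0.0, 0.996, 0.094, -0.0]
contact_force: [-0.6, -0.5, -0.1]
finger_gap: 0.396
grip_force: 0.0
```

Run:
```python
from h import *
old=cv2.imread("pics/last.png").astype(int)
s=eyes.snapshot("top");n=s["color"].astype(int);d=abs(n-old).max(2)
print("home vs before: lock/knob diff",(d[165:215,405:445]>25).sum(), "max",d[165:215,405:445].max())
g=n.max(2);print(g[198:206,420:432])
p=eyes.snapshot("side")["color"].astype(int);o=cv2.imread("pics/full_side1.png").astype(int)
e=abs(p-o).max(2);print("tin side diff",(e[160:200,312:375]>25).sum(),np.argwhere(e[160:200,312:375]>25)[:6].tolist())
T0=cv2.imread("pics/top0.png").astype(int);w=abs(n-T0).max(2)
for k,(u,v) in dict(bowl=(280,138),jar=(331,131),tart=(321,240),brush=(285,255),ring=(459,257),spat=(215,230)).items(): print(k,(w[v-15:v+15,u-15:u+15]>60).sum())
print(arm.observe()['tool_pos'],arm.observe()['time_s'])
```

```text
home vs before: lock/knob diff 132 max 85
[[ 92 122 119 123  89  78  72  62  89  88 105 123]
 [ 87 104  90  65  37  60  67  25  91  89  92 124]
 [ 89  70  40  19  19  33 115  15  75  90  88 101]
 [ 90  74  30  17  18  23 120  15  59  95  89 115]
 [ 92  94  38  18  19  23  83  63  31  50  44  88]
 [ 94  72  32  19  20  20  72  71  20  25  21  54]
 [ 45  33  23  20  20  21  48  97  18  23  22  32]
 [ 23  24  25  23  20  21  29  47  22  21  22  31]]
tin side diff 248 [[0, 1], [0, 2], [0, 3], [0, 4], [0, 5], [0, 6]]
bowl 0
jar 0
tart 25
brush 0
ring 0
spat 2
[0.546935   0.03991639 0.23018845] 34.15
```

Run:
```python
from h import *
p=eyes.snapshot("side")["color"].astype(int);o=cv2.imread("pics/full_side1.png").astype(int)
e=abs(p-o).max(2)[155:205,305:380]
for r in e[::3,::2]: print(''.join('#' if x>25 else '.' for x in r))
```

```text
###.......######...#.###.###########..
###.........###.#..........#######....
###..######................######.....
###..##..#####..............##########
#####.###......................#######
#####............................#####
####...............................###
#####................................#
####..................................
..#...................................
......................................
......................................
......................................
......................................
......................................
......................................
......................................
```

The tin's edges haven't moved (only shadow changes on its lid), the knob is on the mark, and the lock is home. Handing in.

```bash
python3 -c "
from plant import order
print(order.hand_in())"
```

```text
the job is handed in; nothing more can be done
None
```

The job is handed in at about 34 s: the tin is balanced level across the bar, the knob's pointer is on the mark, and the lock is fully home, which I confirmed by sliding it back its full 50 mm stroke and home again; the bystanders look unmoved in the pictures.

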